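Test a silver stem in the coil of a metal tester

ROBOT

A 6-joint arm with a two-finger parallel gripper is mounted at the origin on the work surface. World frame = base frame: x ahead of the robot, y to its left, z up, the work surface at z = 0. Lengths are in m, angles in rad, forces in N, time in s.
With the tool pointing down it reaches from about 0.375 to 0.9 m from the base axis. Payload 3.1 kg.
Tool frame: the origin (TCP) lies midway between the tips of the shut fingers; the grasp point (between the pads) lies 19 mm behind it (manip.grasp_offset is the distance from the TCP to the grasp point, in m); z points along the fingers, y is the line along which they close (so a half turn about z gives the same grasp; the last joint's range is limited). The gripper opens to 85 mm and grips with 20 to 120 N. Pads are 22 mm wide; open, the fingers measure 114 mm over their backs; the gripper's body (76 mm by 85 mm) begins 54 mm behind the grasp point. The pads swing forward as they close: fully open they stand 13 mm farther back than shut.
Start: joints at [-1.361, 0.527, 1.433, -0, 1.181, -0.178], TCP at [0.236, -0.579, 0.231] pointing down, gripper open.
Joint ranges: [-3.08, 3.08], [-0.75, 2.2], [0.22, 2.44], [-1.43, 4.57], [0, 2.65], [-2.85, 2.85]. Speed limits (rad/s): [2.79, 2.79, 3.14, 3.14, 3.14, 3.14].

INTERFACE

Orientations are given as a unit quaternion [x, y, z, w].
In Python, from station import sensors, cams, order, manip gives the robot as it stands.
- The arm moves only by the tool move_arm, never from a script. Its argument "targets" is a list of rows, each an object of numbers: "dx", "dy", "dz": the shift along the world's x, y, z normalised to -1 to 1, where 1 is 25 mm; "rx", "ry", "rz": the turn, a rotation vector about the world's x, y, z normalised to -1 to 1, where 1 is 30 degrees. A call has exactly 10 rows; each row shifts and turns the commanded pose from where the row before left it; what a row does not reach is not made up. A row lasts 1/8 s, in which the tool goes at most 62.5 mm and 10.7 degrees, less where a joint would pass 70% of its speed; a pose out of reach is approached as far as the arm can. A call with a number of a shift or a turn outside -1 to 1 is refused whole. A call with a gripper value outside its range is refused whole. "claw" is the opening in per cent of the stroke, from 0 (shut) to 100 (fully open), set as the call begins (left out, the last holds). The fingers move at their own pace and stop on an object; "newtons" is the grip in N (left out, the last holds). Time passes only in rows, so rows that do not move let the fingers close, or fill a call up. It gives the time, the measured TCP pose, the force, the opening and the grip force at its end, in the units of the state.
- sensors.sense(): the state, without advancing time (a new reading comes with each control period).
- cams.snapshot(name): name is "scene" or "top"; returns the picture (480x640x3 uint8, red, green, blue); there is no depth.
- cams.camera_model(name): a dict with "fx", "fy", "cx", "cy" (pixels), "distortion" ([k1, k2, p1, p2, k3] as OpenCV has them; the pictures are not rectified), "extrinsics" (4x4, takes a point from world to camera coordinates). Camera axes: x right, y down, z forward; pixel columns grow to the right and rows downward; lengths in m; the calibration is good to about 2 mm. A picture is of the moment at which its call begins. camera_model takes no time and is no camera call.
- order.sign_off(): hands the job in; it is judged then, once.
The state is a dict: "t": time; "q": joint angles; "qd": joint speeds; "tau": joint torques, N m; "tcp_pos": TCP position; "tool_rot": TCP orientation; "force": force on the tool from outside, world axes, zero at the start; "ft_torque": the same for the moment, N m; "finger_gap": opening from 0.0 (shut) to 1.0 (fully open); "gripper_force": force on a finger pad.
Only numpy, scipy, OpenCV 4.12 (cv2) and the standard library are available. Lean on these libraries where they do the work, as an engineer would, in place of code of your own. Each camera call takes 0.05 s, during which the arm holds its last target. There are 200 camera calls.

TASK

At the jeweller's stall, zero the metal tester while its coil is empty: press its red button fully down and let it spring back up. Then take the silver sample stem by its wooden handle out of the wooden stand and lower it upright, tip first, through the middle of the coil's hole, never letting any part of it touch the tester, until the tip hangs about half-way between the underside of the coil and the foot plate. Finish while still holding it there, still, upright and centred in the hole, with the other things on the table left alone.

Things in the scene. Friction and masses are not known exactly. Their poses are not given: they have to be found in the camera images.
- tester: Electronic metal tester, fixed to the table: grey foot plate 130 (x) x 260 (y) x 15 mm; on its +y half a white console 120 x 110 mm, top 55 mm above the table, with the red button and a black and green display; on its -y half a horizontal white ring coil with a copper band, held by two upright steel posts (12 mm thick, as high as the coil's top, 50 mm to the -x and +x side of the coil's axis). Origin: centre of the underside of the foot plate, on the table; z up.
- coil_center (a point): Centre of the coil's round vertical hole, half-way through its thickness, 105 mm above the table and at (0, -65) mm in the tester's frame. Hole diameter 28 mm, coil outer diameter 79 mm, coil 20 mm thick (95 to 115 mm above the table), open above and below.
- base_under_coil (a point): Point on top of the foot plate straight below the coil's centre, 15 mm above the table: 80 mm of free height lie between it and the coil's underside.
- zero_top (a point): Centre of the top face of the red push button (28 mm diameter) on the console, at (-22, 70) mm in the tester's frame; pressed straight down.
- zero (a joint): Travel of the red button in m: 0 released, 0.006 fully down; a spring pushes it back, fully down takes 5 N.
- stand: Wooden stand, fixed to the table: foot 90 x 90 mm, two side boards (to its -y and +y), top board 80 x 80 x 14 mm whose upper face is 125 mm above the table, with a vertical 16 mm hole in its middle in which the sample stem hangs by its collar. Origin: centre of its underside, on the table; z up.
- rod_handle (a point): Centre (half-way up) of the round wooden handle of the loose sample holder: handle 24 mm diameter, 60 mm long, upright, 110 g in all. Under the handle is a brass collar 36 mm diameter, 6 mm thick (its upper face 30 mm below this point), and under the collar the silver stem, 10 mm diameter, 100 mm long. z runs along the stem, up to the handle. At the start the collar's underside rests on the stand's top board, so this point is 161 mm above the table and the tip 25 mm above it.
- rod_tip (a point): Lower end of the silver stem, on its axis, 136 mm below the centre of the handle.
- bottle: Bystander: loose amber bottle with a cork, 64 mm diameter, 130 mm high; stands on the other side of the tester from the stand. Origin: centre of its underside.
- pawn: Bystander: loose pewter game piece, 32 mm diameter, 50 mm high. Origin: centre of its underside.
- bowl: Bystander: loose blue bowl, 80 mm diameter, 35 mm high. Origin: centre of its underside.
Things that resemble listed ones, but are neither listed nor needed, are in the scene too. Leave any pink or purple look-alike of the stand alone.

How it is judged:
On the way, in this order (a step that is already met when the one before it is completed fails the run):
1. the button is pressed fully down while the stem still hangs in its stand (value of joint zero above 0.005 m and distance of rod_handle from where it was at the start of the episode below 0.03 m), for 0.1 s.
2. the button is let go and springs back up (value of joint zero below 0.001 m), for 0.1 s.
3. the stem is lifted clear above the stand, held by the fingers (z of rod_tip in the frame of stand above 0.125 m and contact force between the fingers and rod above 1 N), for 0.1 s.
At the end, for the whole second after the job is handed in: Held by the fingers through the coil, touching nothing else: tip within 5 mm and handle centre within 12 mm of the coil's axis, stem within 5 degrees of upright, tip 35 to 75 mm above the table (half-way is 55 mm), slower than 20 mm/s, button up (within 1 mm) (horizontal distance between rod_tip and coil_center below 0.005 m and horizontal distance between rod_handle and coil_center below 0.012 m and angle between rod_tip's own z axis and vertical below 0.09 rad and z of rod_tip in the frame of tester between 0.035 and 0.075 m and contact force between the fingers and rod above 1 N and contact force between rod and tester below 0.05 N and contact force between rod and stand below 0.05 N and linear speed of rod below 0.02 m/s and value of joint zero below 0.001 m); the arm keeps its last pose, push and grip.
It fails at once if the sample holder touches the tester (contact force between rod and tester above 0.3 N).
It fails at once if the bottle is moved more than 20 mm or tipped over (distance of bottle from where it was at the start of the episode above 0.02 m or angle between bottle's own z axis and vertical above 0.5 rad).
It fails at once if the pawn is moved more than 20 mm or tipped over (distance of pawn from where it was at the start of the episode above 0.02 m or angle between pawn's own z axis and vertical above 0.5 rad).
It fails at once if the bowl is moved more than 20 mm or tipped over (distance of bowl from where it was at the start of the episode above 0.02 m or angle between bowl's own z axis and vertical above 0.5 rad).
It also fails if it takes over 64 s, if anything falls off the work surface, if the arm or the gripper's body presses on something with over 40 N, if the wrist force passes 120 N, or if a joint passes its speed limit or range.

## Working session

There is one attempt and no reset: what is moved stays moved. The work goes in short steps, Python scripts to look and compute and a tool call to move; the robot and the scene stay as the last step left them, time stands still between calls to the robot, and variables do not carry over. Pictures are saved under pics/ and viewed, at most 10 in all, crops included, and the job is handed in when it is done.

Besides the shell and the picture viewer there is one more tool, called after "Request:" as name([rows], argument=value, ...), one row to a line, values as JSON. move_arm: Moves the arm, as the interface text tells. Scaled input: -1 to 1 covers 25 mm each way for a shift and 30 degrees each way for a turn. Its arguments: {"type":"object","properties":{"targets":{"type":"array"},"claw":{"type":"number"},"newtons":{"type":"number"}},"required":["targets"]}

```bash
mkdir -p pics; python3 - <<'E'
from station import sensors,cams,manip
import cv2
for n in("scene","top"):
    im=cams.snapshot(n); cv2.imwrite(f"pics/{n}0.png",im[:,:,::-1])
    m=cams.camera_model(n); print(n,m["fx"],m["fy"],m["cx"],m["cy"],m["distortion"]);print(m["extrinsics"])
s=sensors.sense();print(s); print(manip.grasp_offset)
E
```

```text
scene 482.47273562460896 482.47273562460896 315.19310170418845 244.37237217029062 [0.0024743 0.        0.        0.        0.       ]
[[-3.21669662e-01  9.46851796e-01  5.51833699e-04  2.24040317e-01]
 [ 7.60417866e-01  2.58680484e-01 -5.95692098e-01 -3.43073299e-01]
 [-5.64174882e-01 -1.91196452e-01 -8.03212687e-01  1.39934889e+00]
 [ 0.00000000e+00  0.00000000e+00  0.00000000e+00  1.00000000e+00]]
top 507.053350111799 507.053350111799 324.5347636887893 235.4090640801804 [-0.07961632  0.          0.          0.          0.        ]
[[-0.02263989 -0.99969956  0.00939238 -0.04723867]
 [-0.98096419  0.02040125 -0.19311408  0.58972683]
 [ 0.19286445 -0.01358567 -0.98113135  1.24122324]
 [ 0.          0.          0.          1.        ]]
{'t': 0.1, 'q': array([-1.36148547e+00,  5.28395305e-01,  1.43375122e+00,  3.44255960e-06,
        1.18138993e+00, -1.78502127e-01]), 'qd': array([ 0.00017853, -0.00159359, -0.00282868, -0.00079389, -0.00035161,
       -0.00125849]), 'tau': array([-1.16852341e-03, -4.43304563e+01, -1.78586304e+01, -2.57857437e-04,
        3.91297144e-03, -3.74277164e-06]), 'tcp_pos': array([ 0.23624728, -0.57795124,  0.23042518]), 'tool_rot': array([ 9.81258631e-01,  1.92692901e-01, -1.33793561e-05, -9.71811639e-04]), 'force': array([-0.7133871 ,  1.5041476 ,  0.06781493]), 'ft_torque': array([-0.0352571 ,  0.01350083,  0.02103155]), 'gripper_force': 0.0, 'finger_gap': 1.0037502438266255}
0.0187
```

View pics/scene0.png

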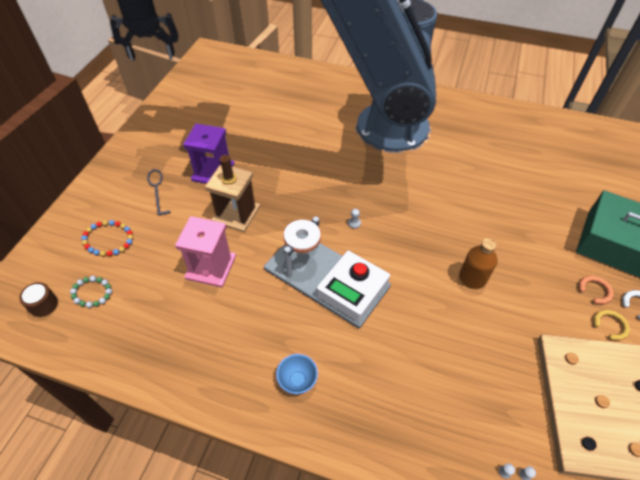

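View pics/top0.png

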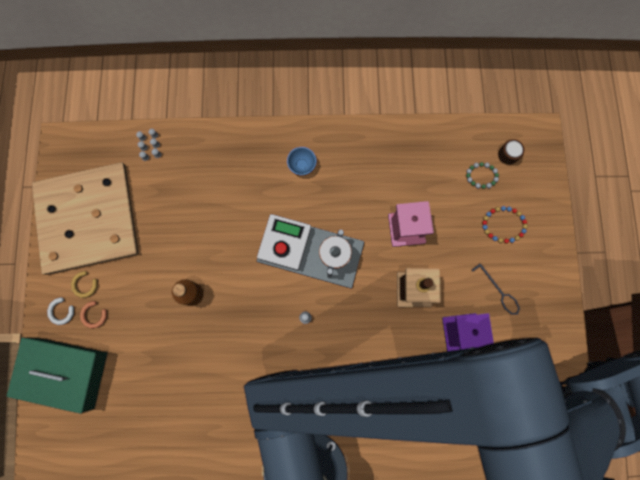

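The scene view shows the button at about (360,270), the coil at (302,236) and the handle at (228,168). In the top view the button is at (281,248), the coil at (335,251) and the handle at (428,284). I'll enlarge these areas.

```bash
cat > h.py <<'E'
import numpy as np, cv2
from station import cams
M={n:cams.camera_model(n) for n in("scene","top")}
def K(m): return np.array([[m["fx"],0,m["cx"]],[0,m["fy"],m["cy"]],[0,0,1]])
def ray(n,uv):
    m=M[n];E=np.array(m["extrinsics"]);p=cv2.undistortPoints(np.array([[uv]],float),K(m),np.array(m["distortion"]))[0,0]
    d=E[:3,:3].T@np.array([p[0],p[1],1]);return -E[:3,:3].T@E[:3,3],d/np.linalg.norm(d)
def onz(n,uv,z):
    c,d=ray(n,uv);return c+d*(z-c[2])/d[2]
def tri(a,b):
    c1,d1=ray("scene",a);c2,d2=ray("top",b)
    s=np.linalg.lstsq(np.c_[d1,-d2],c2-c1,rcond=None)[0]
    p,q=c1+d1*s[0],c2+d2*s[1];return (p+q)/2,np.linalg.norm(p-q)
def px(n,P):
    m=M[n];E=np.array(m["extrinsics"])
    return cv2.projectPoints(np.array(P,float).reshape(-1,3),cv2.Rodrigues(E[:3,:3])[0],E[:3,3],K(m),np.array(m["distortion"]))[0][:,0]
def red(im):
    i=im.astype(int);m=((i[...,0]>120)&(i[...,1]<60)&(i[...,2]<60)).astype(np.uint8)
    return m
E
python3 - <<'E'
from h import *
S=cv2.imread("pics/scene0.png");T=cv2.imread("pics/top0.png")
def c(im,x,y): return cv2.resize(im[y:y+60,x:x+80],None,fx=5,fy=5,interpolation=cv2.INTER_CUBIC)
cv2.imwrite("pics/m1.png",np.vstack([np.hstack([c(S,265,210),c(S,195,145)]),np.hstack([c(T,300,220),c(T,390,255)])]))
for n,im in(("scene",S),("top",T)):
    r=red(im[:,:,::-1]);k,l,st,ce=cv2.connectedComponentsWithStats(r)
    for i in range(1,k):
        if st[i,4]>30: print(n,st[i],ce[i])
E
```

```text
scene [353 264  14  11 117] [359.48717949 269.00854701]
top [276 243  10  10  87] [280.47126437 247.55172414]
```

View pics/m1.png

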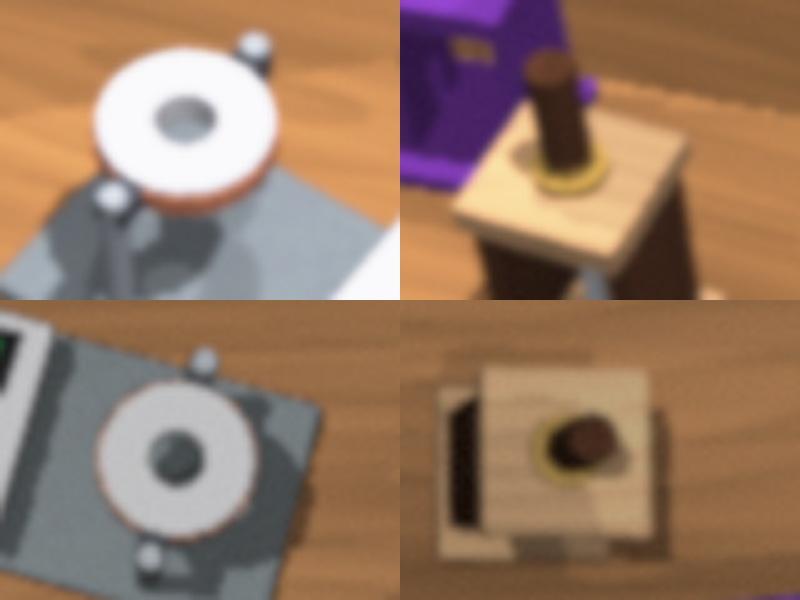

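The enlargement shows the coil's white top face, both post tops, the handle top and the stand's top board clearly in both views. Next I compute positions from these.

```bash
python3 - <<'E'
from h import *
S=cv2.imread("pics/scene0.png");T=cv2.imread("pics/top0.png")
np.set_printoptions(precision=4,suppress=True)
C=[]
for n,im,x,y,th in(("scene",S,265,210,215),("top",T,315,230,150)):
    w,hh=(60,45) if n=="scene" else (45,45)
    g=cv2.resize(im[y:y+hh,x:x+w].min(2),None,fx=8,fy=8,interpolation=cv2.INTER_CUBIC)
    m=(g>th).astype(np.uint8)
    cs,hi=cv2.findContours(m,cv2.RETR_CCOMP,cv2.CHAIN_APPROX_NONE)
    for i,c in enumerate(cs):
        if len(c)>80:
            e=cv2.fitEllipse(c);p=((e[0][0]+.5)/8-.5+x,(e[0][1]+.5)/8-.5+y)
            print(n,hi[0,i,3],"c",np.array(p),"axes px",np.array(e[1])/8,onz(n,p,.115))
f=lambda cx,cy,x,y,ox,oy:((cx-ox+.5)/5-.5+x,(cy-oy+.5)/5-.5+y)
# posts
for n,a,b in(("scene",f(253,45,265,210,0,0),f(115,195,265,210,0,0)),("top",f(204,358,300,220,0,300),f(150,556,300,220,0,300))):
    A,B=onz(n,a,.115),onz(n,b,.115);print("posts",n,A,B,(A+B)/2,np.linalg.norm(A-B),np.degrees(np.arctan2(*(A-B)[1::-1])))
a=f(552,66,195,145,400,0);b=f(592,437,390,255,400,300)
print("handle top",onz("scene",a,.191),onz("top",b,.191),tri(a,b))
# collar centre z=.131
print("button",tri((359.5,269),(280.47,247.55)),onz("scene",(359.5,269),.065),onz("top",(280.47,247.55),.065))
# stand top corners (z .125)
for n,L in(("top",[(484,367),(648,369),(654,540),(482,536)]),("scene",[(534,100),(688,138),(605,262),(455,212)])):
    P=np.array([onz(n,f(u,v,*((390,255,400,300) if n=="top" else (195,145,400,0))),.125) for u,v in L]);print("stand",n,P,P.mean(0))
E
```

```text
scene -1 c [301.6525 233.8268] axes px [27.8447 35.1854] [ 0.5403 -0.0833  0.115 ]
scene 1 c [301.7102 233.4295] axes px [10.1018 13.1452] [ 0.5393 -0.0835  0.115 ]
top -1 c [334.8056 251.2725] axes px [30.079 30.601] [ 0.5375 -0.0833  0.115 ]
top 1 c [334.9749 251.3008] axes px [11.709  11.9916] [ 0.5374 -0.0837  0.115 ]
posts scene [ 0.4917 -0.0696  0.115 ] [ 0.586  -0.0977  0.115 ] [ 0.5388 -0.0837  0.115 ] 0.09837741802850515 163.40978474209456
posts top [ 0.587  -0.0984  0.115 ] [ 0.49   -0.0695  0.115 ] [ 0.5385 -0.0839  0.115 ] 0.10123439514152285 -16.56887683654303
handle top [ 0.4525 -0.2895  0.191 ] [ 0.4499 -0.2902  0.191 ] (array([ 0.4502, -0.2909,  0.1885]), np.float64(0.0002231818437634638))
button (array([0.5572, 0.0517, 0.0705]), np.float64(0.0006042529530512487)) [0.5536 0.0508 0.065 ] [0.5581 0.0524 0.065 ]
stand top [[ 0.4914 -0.2542  0.125 ]
 [ 0.4885 -0.3337  0.125 ]
 [ 0.4065 -0.3315  0.125 ]
 [ 0.4105 -0.2491  0.125 ]] [ 0.4492 -0.2921  0.125 ]
stand scene [[ 0.4153 -0.327   0.125 ]
 [ 0.415  -0.2491  0.125 ]
 [ 0.4976 -0.2535  0.125 ]
 [ 0.4917 -0.3298  0.125 ]] [ 0.4549 -0.2898  0.125 ]
```

Request:
move_arm([
  {"dx":0.43,"dy":0.84,"dz":0.1},
  {"dx":0.43,"dy":0.84,"dz":0.1},
  {"dx":0.43,"dy":0.84,"dz":0.1},
  {"dx":0.43,"dy":0.84,"dz":0.1},
  {"dx":0.43,"dy":0.84,"dz":0.1},
  {"dx":0.43,"dy":0.84,"dz":0.1},
  {"dx":0.43,"dy":0.84,"dz":0.1},
  {"dx":0.43,"dy":0.84,"dz":0.1},
  {"dx":0.43,"dy":0.84,"dz":0.1},
  {"dx":0.43,"dy":0.84,"dz":0.1},
], claw=0, newtons=40)

```text
schema error: expected keys dx, dy, dz, rx, ry, rz
```

Request:
move_arm([
  {"dx":0.43,"dy":0.84},
  {"dx":0.43,"dy":0.84},
  {"dx":0.43,"dy":0.84},
  {"dx":0.43,"dy":0.84},
  {"dx":0.43,"dy":0.84},
  {"dx":0.43,"dy":0.84},
  {"dx":0.43,"dy":0.84},
  {"dx":0.43,"dy":0.84},
  {"dx":0.43,"dy":0.84},
  {"dx":0.43,"dy":0.84},
])

```text
schema error: expected keys dx, dy, dz, rx, ry, rz
```

Request:
move_arm([
  {"dx":0.43,"dy":0.84},
  {"dx":0.43,"dy":0.84},
  {"dx":0.43,"dy":0.84},
  {"dx":0.43,"dy":0.84},
  {"dx":0.43,"dy":0.84,"dz":-0.6},
  {"dx":0.43,"dy":0.84,"dz":-0.6},
  {"dx":0.43,"dy":0.84,"dz":-0.6},
  {"dx":0.43,"dy":0.84,"dz":-0.6},
  {"dx":0.43,"dy":0.84,"dz":-0.6},
  {"dx":0.43,"dy":0.84,"dz":-0.6},
])

```text
schema error: expected keys dx, dy, dz, rx, ry, rz
```

Request:
move_arm([
  {"dx":0.43,"dy":0.84,"dz":0.1,"rx":0,"ry":0,"rz":0},
  {"dx":0.43,"dy":0.84,"dz":0.1,"rx":0,"ry":0,"rz":0},
  {"dx":0.43,"dy":0.84,"dz":0.1,"rx":0,"ry":0,"rz":0},
  {"dx":0.43,"dy":0.84,"dz":0.1,"rx":0,"ry":0,"rz":0},
  {"dx":0.43,"dy":0.84,"dz":0.1,"rx":0,"ry":0,"rz":0},
  {"dx":0.43,"dy":0.84,"dz":0.1,"rx":0,"ry":0,"rz":0},
  {"dx":0.43,"dy":0.84,"dz":0.1,"rx":0,"ry":0,"rz":0},
  {"dx":0.43,"dy":0.84,"dz":0.1,"rx":0,"ry":0,"rz":0},
  {"dx":0.43,"dy":0.84,"dz":0.1,"rx":0,"ry":0,"rz":0},
  {"dx":0.43,"dy":0.84,"dz":0.1,"rx":0,"ry":0,"rz":0},
], claw=0, newtons=40)

```text
t: 1.35
tcp_pos: [0.3445, -0.3672, 0.2565]
tool_rot: [0.981, 0.193, 0.0, 0.0]
force: [0.3, -1.1, 0.9]
finger_gap: 0.0
gripper_force: 0.0
```

Request:
move_arm([
  {"dx":0.43,"dy":0.84,"dz":0,"rx":0,"ry":0,"rz":0},
  {"dx":0.43,"dy":0.84,"dz":0,"rx":0,"ry":0,"rz":0},
  {"dx":0.43,"dy":0.84,"dz":0,"rx":0,"ry":0,"rz":0},
  {"dx":0.43,"dy":0.84,"dz":0,"rx":0,"ry":0,"rz":0},
  {"dx":0.43,"dy":0.84,"dz":0,"rx":0,"ry":0,"rz":0},
  {"dx":0.43,"dy":0.84,"dz":0,"rx":0,"ry":0,"rz":0},
  {"dx":0.43,"dy":0.84,"dz":0,"rx":0,"ry":0,"rz":0},
  {"dx":0.43,"dy":0.84,"dz":0,"rx":0,"ry":0,"rz":0},
  {"dx":0.43,"dy":0.84,"dz":0,"rx":0,"ry":0,"rz":0},
  {"dx":0.43,"dy":0.84,"dz":0,"rx":0,"ry":0,"rz":0},
])

```text
t: 2.6
tcp_pos: [0.4517, -0.1571, 0.2564]
tool_rot: [0.981, 0.193, 0.0, 0.0]
force: [0.2, 0.1, 0.9]
finger_gap: 0.001
gripper_force: 0.0
```

Request:
move_arm([
  {"dx":0.42,"dy":0.84,"dz":0,"rx":0,"ry":0,"rz":0},
  {"dx":0.42,"dy":0.84,"dz":0,"rx":0,"ry":0,"rz":0},
  {"dx":0.42,"dy":0.84,"dz":0,"rx":0,"ry":0,"rz":0},
  {"dx":0.42,"dy":0.84,"dz":0,"rx":0,"ry":0,"rz":0},
  {"dx":0.42,"dy":0.84,"dz":-0.6,"rx":0,"ry":0,"rz":0},
  {"dx":0.42,"dy":0.84,"dz":-0.6,"rx":0,"ry":0,"rz":0},
  {"dx":0.42,"dy":0.84,"dz":-0.6,"rx":0,"ry":0,"rz":0},
  {"dx":0.42,"dy":0.84,"dz":-0.6,"rx":0,"ry":0,"rz":0},
  {"dx":0.42,"dy":0.84,"dz":-0.6,"rx":0,"ry":0,"rz":0},
  {"dx":0.42,"dy":0.84,"dz":-0.6,"rx":0,"ry":0,"rz":0},
])

```text
t: 3.85
tcp_pos: [0.5565, 0.0529, 0.1659]
tool_rot: [0.981, 0.193, 0.0, 0.0]
force: [0.1, -0.7, -0.6]
finger_gap: -0.003
gripper_force: 0.0
```

Request:
move_arm([
  {"dx":0,"dy":0,"dz":-1,"rx":0,"ry":0,"rz":0},
  {"dx":0,"dy":0,"dz":-1,"rx":0,"ry":0,"rz":0},
  {"dx":0,"dy":0,"dz":-1,"rx":0,"ry":0,"rz":0},
  {"dx":0,"dy":0,"dz":-0.4,"rx":0,"ry":0,"rz":0},
  {"dx":0,"dy":0,"dz":-0.1,"rx":0,"ry":0,"rz":0},
  {"dx":0,"dy":0,"dz":-0.1,"rx":0,"ry":0,"rz":0},
  {"dx":0,"dy":0,"dz":-0.1,"rx":0,"ry":0,"rz":0},
  {"dx":0,"dy":0,"dz":-0.1,"rx":0,"ry":0,"rz":0},
  {"dx":0,"dy":0,"dz":-0.1,"rx":0,"ry":0,"rz":0},
  {"dx":0,"dy":0,"dz":0,"rx":0,"ry":0,"rz":0},
])

```text
t: 5.1
tcp_pos: [0.5571, 0.0515, 0.0709]
tool_rot: [0.981, 0.193, 0.001, 0.0]
force: [-2.9, 0.8, 15.0]
finger_gap: -0.001
gripper_force: 7.4
```

Request:
move_arm([
  {"dx":0,"dy":0,"dz":-0.06,"rx":0,"ry":0,"rz":0},
  {"dx":0,"dy":0,"dz":0,"rx":0,"ry":0,"rz":0},
  {"dx":0,"dy":0,"dz":0,"rx":0,"ry":0,"rz":0},
  {"dx":0,"dy":0,"dz":0,"rx":0,"ry":0,"rz":0},
  {"dx":0,"dy":0,"dz":0,"rx":0,"ry":0,"rz":0},
  {"dx":0,"dy":0,"dz":0,"rx":0,"ry":0,"rz":0},
  {"dx":0,"dy":0,"dz":0,"rx":0,"ry":0,"rz":0},
  {"dx":0,"dy":0,"dz":0,"rx":0,"ry":0,"rz":0},
  {"dx":0,"dy":0,"dz":0,"rx":0,"ry":0,"rz":0},
  {"dx":0,"dy":0,"dz":0,"rx":0,"ry":0,"rz":0},
])

```text
t: 6.35
tcp_pos: [0.5572, 0.0515, 0.0708]
tool_rot: [0.981, 0.193, 0.001, 0.0]
force: [-4.2, 0.8, 23.6]
finger_gap: -0.002
gripper_force: 11.8
```

```bash
python3 - <<'E'
from h import *
im=np.ascontiguousarray(cams.snapshot("scene")[:,:,::-1]);cv2.imwrite("pics/p1.png",cv2.resize(im[190:310,300:440],None,fx=5,fy=5,interpolation=cv2.INTER_CUBIC))
E
```

```text
(no output)
```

View pics/p1.png

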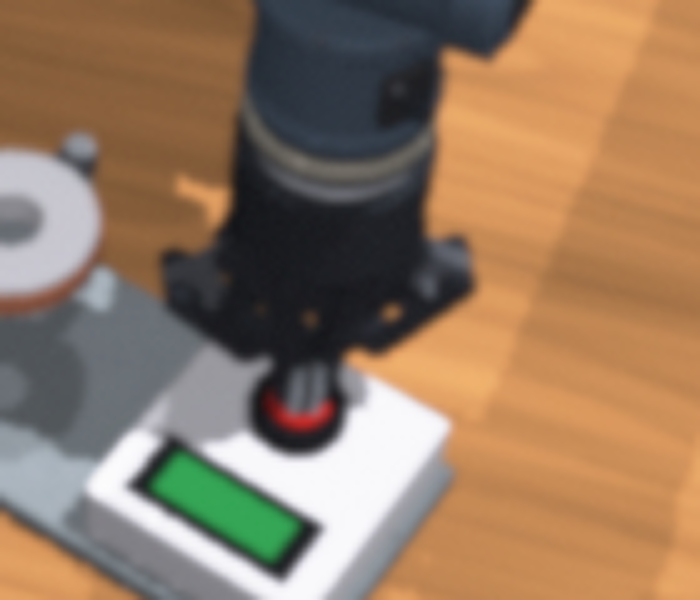

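The picture shows the shut fingers at about (303,400) holding the red button down in its black collar. The force rose from 15 to 24 N with no further travel, so it is fully down. Releasing it now.

Request:
move_arm([
  {"dx":0,"dy":0,"dz":1,"rx":0,"ry":0,"rz":0},
  {"dx":0,"dy":0,"dz":1,"rx":0,"ry":0,"rz":0},
  {"dx":0,"dy":0,"dz":1,"rx":0,"ry":0,"rz":0},
  {"dx":-0.25,"dy":-0.8,"dz":1,"rx":0,"ry":0,"rz":0},
  {"dx":-0.25,"dy":-0.8,"dz":1,"rx":0,"ry":0,"rz":0},
  {"dx":-0.25,"dy":-0.8,"dz":1,"rx":0,"ry":0,"rz":0},
  {"dx":-0.25,"dy":-0.8,"dz":1,"rx":0,"ry":0,"rz":0},
  {"dx":-0.25,"dy":-0.8,"dz":0,"rx":0,"ry":0,"rz":0},
  {"dx":-0.25,"dy":-0.8,"dz":0,"rx":0,"ry":0,"rz":0},
  {"dx":-0.25,"dy":-0.8,"dz":0,"rx":0,"ry":0,"rz":0},
])

```text
t: 7.65
tcp_pos: [0.5121, -0.0893, 0.2422]
tool_rot: [0.981, 0.193, -0.0, 0.0]
force: [-0.6, -0.5, -0.6]
finger_gap: 0.001
gripper_force: 0.0
```

Request:
move_arm([
  {"dx":-0.25,"dy":-0.8,"dz":0,"rx":0,"ry":0,"rz":0},
  {"dx":-0.25,"dy":-0.8,"dz":0,"rx":0,"ry":0,"rz":0},
  {"dx":-0.25,"dy":-0.8,"dz":0,"rx":0,"ry":0,"rz":0},
  {"dx":-0.25,"dy":-0.8,"dz":0,"rx":0,"ry":0,"rz":0},
  {"dx":-0.25,"dy":-0.8,"dz":0,"rx":0,"ry":0,"rz":0},
  {"dx":-0.25,"dy":-0.8,"dz":0,"rx":0,"ry":0,"rz":0},
  {"dx":-0.25,"dy":-0.8,"dz":0,"rx":0,"ry":0,"rz":0},
  {"dx":-0.25,"dy":-0.8,"dz":0,"rx":0,"ry":0,"rz":0},
  {"dx":-0.25,"dy":-0.8,"dz":0,"rx":0,"ry":0,"rz":0},
  {"dx":0,"dy":0,"dz":0,"rx":0,"ry":0,"rz":0},
], claw=100)

```text
t: 8.9
tcp_pos: [0.4561, -0.2699, 0.2422]
tool_rot: [0.981, 0.192, 0.0, 0.0]
force: [0.9, 0.1, 0.1]
finger_gap: 0.999
gripper_force: 0.0
```

Request:
move_arm([
  {"dx":-0.12,"dy":-0.4,"dz":0,"rx":0,"ry":0,"rz":0},
  {"dx":-0.12,"dy":-0.42,"dz":0,"rx":0,"ry":0,"rz":0},
  {"dx":0,"dy":0,"dz":-0.5,"rx":0,"ry":0,"rz":0},
  {"dx":0,"dy":0,"dz":-0.5,"rx":0,"ry":0,"rz":0},
  {"dx":0,"dy":0,"dz":-0.5,"rx":0,"ry":0,"rz":0},
  {"dx":0,"dy":0,"dz":-0.5,"rx":0,"ry":0,"rz":0},
  {"dx":0,"dy":0,"dz":-0.5,"rx":0,"ry":0,"rz":0},
  {"dx":0,"dy":0,"dz":-0.5,"rx":0,"ry":0,"rz":0},
  {"dx":0,"dy":0,"dz":-0.5,"rx":0,"ry":0,"rz":0},
  {"dx":0,"dy":0,"dz":-0.3,"rx":0,"ry":0,"rz":0},
])

```text
t: 10.15
tcp_pos: [0.4502, -0.2889, 0.1464]
tool_rot: [0.981, 0.193, -0.0, -0.0]
force: [0.3, 0.3, -0.9]
finger_gap: 1.002
gripper_force: 0.0
```

Request:
move_arm([
  {"dx":0,"dy":0,"dz":0,"rx":0,"ry":0,"rz":0},
  {"dx":0,"dy":0,"dz":0,"rx":0,"ry":0,"rz":0},
  {"dx":0,"dy":0,"dz":0,"rx":0,"ry":0,"rz":0},
  {"dx":0,"dy":0,"dz":0,"rx":0,"ry":0,"rz":0},
  {"dx":0,"dy":0,"dz":0,"rx":0,"ry":0,"rz":0},
  {"dx":0,"dy":0,"dz":0,"rx":0,"ry":0,"rz":0},
  {"dx":0,"dy":0,"dz":0,"rx":0,"ry":0,"rz":0},
  {"dx":0,"dy":0,"dz":0,"rx":0,"ry":0,"rz":0},
  {"dx":0,"dy":0,"dz":0,"rx":0,"ry":0,"rz":0},
  {"dx":0,"dy":0,"dz":0,"rx":0,"ry":0,"rz":0},
], claw=0, newtons=50)

```text
t: 11.4
tcp_pos: [0.4508, -0.2895, 0.1478]
tool_rot: [0.981, 0.193, 0.0, 0.001]
force: [0.5, -1.0, 4.9]
finger_gap: 0.267
gripper_force: 48.8
```

Request:
move_arm([
  {"dx":0,"dy":0,"dz":0.3,"rx":0,"ry":0,"rz":0},
  {"dx":0,"dy":0,"dz":0.6,"rx":0,"ry":0,"rz":0},
  {"dx":0,"dy":0,"dz":0.6,"rx":0,"ry":0,"rz":0},
  {"dx":0,"dy":0,"dz":0.6,"rx":0,"ry":0,"rz":0},
  {"dx":0,"dy":0,"dz":0.6,"rx":0,"ry":0,"rz":0},
  {"dx":0,"dy":0,"dz":0.6,"rx":0,"ry":0,"rz":0},
  {"dx":0,"dy":0,"dz":0.6,"rx":0,"ry":0,"rz":0},
  {"dx":0,"dy":0,"dz":0.6,"rx":0,"ry":0,"rz":0},
  {"dx":0,"dy":0,"dz":0.6,"rx":0,"ry":0,"rz":0},
  {"dx":0,"dy":0,"dz":0.3,"rx":0,"ry":0,"rz":0},
])

```text
t: 12.65
tcp_pos: [0.4507, -0.2894, 0.2836]
tool_rot: [0.981, 0.193, 0.0, 0.001]
force: [-0.3, -0.1, -1.6]
finger_gap: 0.268
gripper_force: 49.3
```

```bash
python3 - <<'E'
from h import *
c=[]
for n,x,y in(("scene",150,60),("top",380,220)):
    im=np.ascontiguousarray(cams.snapshot(n)[:,:,::-1]);cv2.imwrite(f"pics/{n}2.png",im)
    c.append(cv2.resize(im[y:y+150,x:x+100],None,fx=4,fy=4,interpolation=cv2.INTER_CUBIC))
cv2.imwrite("pics/m2.png",np.hstack(c))
E
```

```text
(no output)
```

View pics/m2.png

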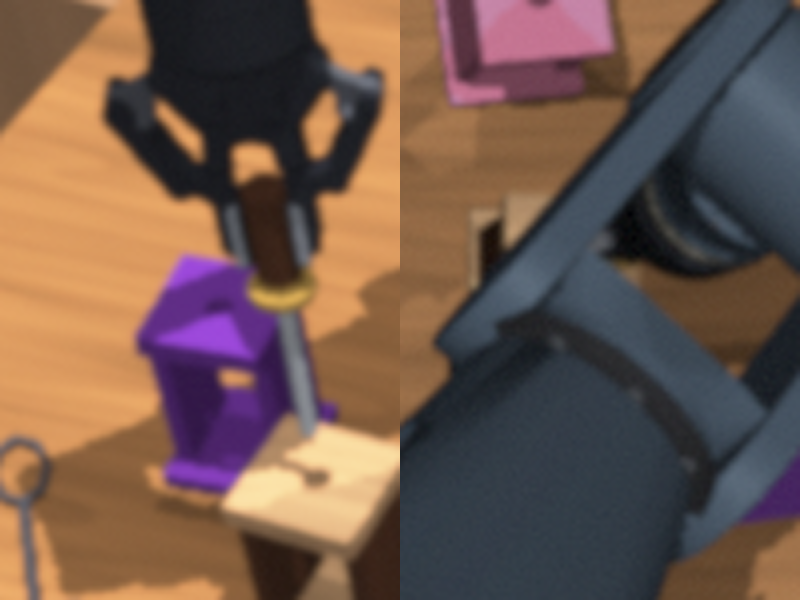

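The rod is held and clear of the stand. The tip is at about (308,435) in the left crop; the arm hides it in the top view. I'll check tilt and offset in the scene view, where the coil was also measured.

```bash
python3 - <<'E'
from h import *
np.set_printoptions(precision=4,suppress=True)
f=lambda u,v:((u+.5)/4-.5+150,(v+.5)/4-.5+60)
L=.1358
print("tip px at",f(308,433),"pred",px("scene",[.4525,-.2895,.025+L]),px("scene",[.4502,-.2905,.025+L]))
print("tip on z",onz("scene",f(308,433),.025+L))
print("collar centre",onz("scene",f(280,290),.131+L),"handle top",onz("scene",f(264,184),.191+L))
S=cv2.imread("pics/scene2.png")
im=S[125:170,215:235].astype(int); 
# stem rows: bluish-grey pixels (b>=r-5)
for v in range(138,168,4):
    r=S[v,210:240].astype(int);m=np.where((r[:,0]>r[:,2]-8)&(r[:,0]<r[:,1]+25)&(r.sum(1)>250))[0]+210
    print(v,m.min() if len(m) else None,m.max() if len(m) else None,m.mean() if len(m) else None)
E
```

```text
tip px at (226.625, 167.875) pred [[227.0305 167.8785]] [[227.0597 167.0807]]
tip on z [ 0.4528 -0.2904  0.1608]
collar centre [ 0.4574 -0.2867  0.2668] handle top [ 0.4506 -0.288   0.3268]
138 None None None
142 220 224 222.0
146 221 225 223.0
150 221 226 223.5
154 222 227 224.5
158 223 228 225.5
162 223 228 225.5
166 226 227 226.5
```

Request:
move_arm([
  {"dx":0.13,"dy":0.3,"dz":0,"rx":0,"ry":0,"rz":0},
  {"dx":0.25,"dy":0.6,"dz":0,"rx":0,"ry":0,"rz":0},
  {"dx":0.34,"dy":0.8,"dz":0,"rx":0,"ry":0,"rz":0},
  {"dx":0.34,"dy":0.8,"dz":0,"rx":0,"ry":0,"rz":0},
  {"dx":0.34,"dy":0.8,"dz":0,"rx":0,"ry":0,"rz":0},
  {"dx":0.34,"dy":0.8,"dz":0,"rx":0,"ry":0,"rz":0},
  {"dx":0.34,"dy":0.8,"dz":0,"rx":0,"ry":0,"rz":0},
  {"dx":0.34,"dy":0.8,"dz":0,"rx":0,"ry":0,"rz":0},
  {"dx":0.34,"dy":0.8,"dz":0,"rx":0,"ry":0,"rz":0},
  {"dx":0.3,"dy":0.7,"dz":0,"rx":0,"ry":0,"rz":0},
])

```text
t: 14.0
tcp_pos: [0.5269, -0.1071, 0.2818]
tool_rot: [0.981, 0.193, -0.0, -0.0]
force: [-1.1, 0.3, -1.4]
finger_gap: 0.266
gripper_force: 49.3
```

Request:
move_arm([
  {"dx":0.25,"dy":0.6,"dz":0,"rx":0,"ry":0,"rz":0},
  {"dx":0.13,"dy":0.3,"dz":0,"rx":0,"ry":0,"rz":0},
  {"dx":0.05,"dy":0.15,"dz":0,"rx":0,"ry":0,"rz":0},
  {"dx":0,"dy":0,"dz":0,"rx":0,"ry":0,"rz":0},
  {"dx":0,"dy":0,"dz":-0.2,"rx":0,"ry":0,"rz":0},
  {"dx":0,"dy":0,"dz":-0.4,"rx":0,"ry":0,"rz":0},
  {"dx":0,"dy":0,"dz":-0.4,"rx":0,"ry":0,"rz":0},
  {"dx":0,"dy":0,"dz":0,"rx":0,"ry":0,"rz":0},
  {"dx":0,"dy":0,"dz":0,"rx":0,"ry":0,"rz":0},
  {"dx":0,"dy":0,"dz":0,"rx":0,"ry":0,"rz":0},
])

```text
t: 15.25
tcp_pos: [0.5379, -0.0829, 0.2576]
tool_rot: [0.981, 0.193, 0.0, 0.0]
force: [0.9, -1.0, -1.1]
finger_gap: 0.269
gripper_force: 49.3
```

```bash
python3 - <<'E'
from h import *
c=[]
for n,x,y in(("scene",260,130),("top",285,175)):
    im=np.ascontiguousarray(cams.snapshot(n)[:,:,::-1]);cv2.imwrite(f"pics/{n}3.png",im)
    c.append(cv2.resize(im[y:y+120,x:x+80],None,fx=5,fy=5,interpolation=cv2.INTER_CUBIC))
cv2.imwrite("pics/m3.png",np.hstack(c))
E
```

```text
(no output)
```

View pics/m3.png

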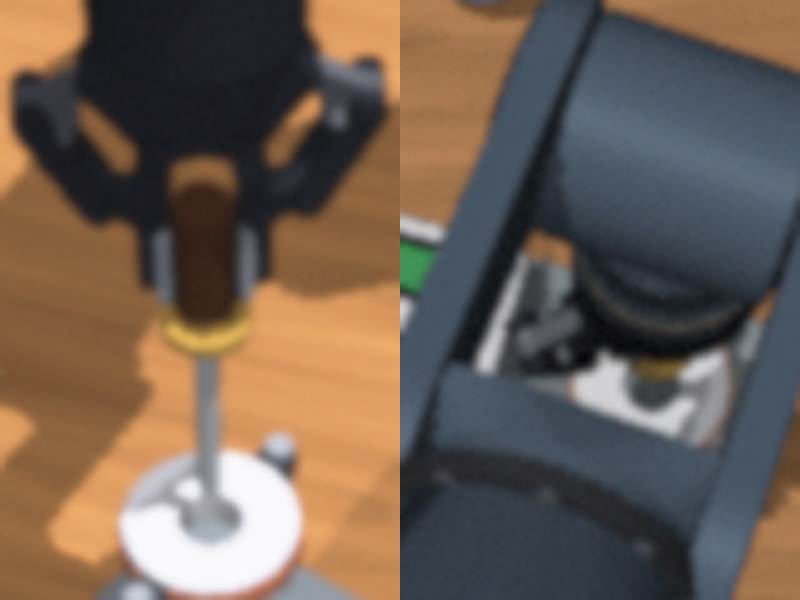

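In the scene crop the stem hangs just above the hole, tip at about (210,510), hole centre (211,520). The top view shows only part of the coil.

```bash
python3 - <<'E'
from h import *
S=cv2.imread("pics/scene3.png").astype(int)
for z in(.1348,.155,.175,.195,.22): print(z,px("scene",[.5398,-.0834,z]))
x0=292
for v in (204,208,212,216,220,224,228,230,231,232,233,234,236): print(v,S[v,x0:x0+20].mean(1).astype(int))
v=np.arange(204,224)
for r in (206,210,214,218):
    b=S[r,290:315]; s=b[:,0]-b[:,2]; m=s>-25; print(r,np.where(m)[0].mean()+290)
E
```

```text
0.1348 [[301.48138157 227.78116276]]
0.155 [[301.26122621 221.62163729]]
0.175 [[301.03598308 215.32007234]]
0.195 [[300.80314083 208.806235  ]]
0.22 [[300.50080225 200.34871013]]
204 [157 157 157 156 155 152 142 128 122 122 122 128 141 153 157 158 158 158
 158 158]
208 [153 154 155 156 156 155 144 129 121 123 126 136 151 158 160 159 159 159
 159 159]
212 [147 147 149 149 150 149 141 130 128 137 145 149 150 152 154 156 156 156
 157 159]
216 [159 160 159 159 158 155 145 133 129 136 144 145 145 147 149 149 149 150
 151 152]
220 [157 157 160 165 170 172 164 147 135 138 150 169 197 215 217 211 201 189
 170 145]
224 [199 199 197 192 183 172 160 143 133 138 155 189 228 245 249 249 249 249
 249 248]
228 [171 163 171 202 229 239 240 227 187 158 160 185 221 239 246 248 249 249
 249 249]
230 [188 178 170 165 164 174 186 184 173 164 160 157 161 174 199 227 243 248
 249 249]
231 [227 219 205 183 158 154 165 171 168 163 157 150 147 145 158 193 230 245
 249 249]
232 [245 242 234 208 161 145 157 165 165 162 156 149 141 136 138 163 216 242
 249 249]
233 [249 248 241 215 160 138 149 160 163 163 160 152 143 135 134 152 204 240
 248 249]
234 [249 248 242 218 164 140 149 161 165 167 167 161 155 146 141 158 207 240
 248 249]
236 [249 249 248 241 221 188 176 176 176 175 176 177 178 181 190 214 236 246
 249 249]
206 301.0
210 301.0
214 301.0
218 304.25
```

Request:
move_arm([
  {"dx":0,"dy":0,"dz":-0.2,"rx":0,"ry":0,"rz":0},
  {"dx":0,"dy":0,"dz":-0.4,"rx":0,"ry":0,"rz":0},
  {"dx":0,"dy":0,"dz":-0.4,"rx":0,"ry":0,"rz":0},
  {"dx":0,"dy":0,"dz":-0.4,"rx":0,"ry":0,"rz":0},
  {"dx":0,"dy":0,"dz":-0.4,"rx":0,"ry":0,"rz":0},
  {"dx":0,"dy":0,"dz":-0.4,"rx":0,"ry":0,"rz":0},
  {"dx":0,"dy":0,"dz":-0.4,"rx":0,"ry":0,"rz":0},
  {"dx":0,"dy":0,"dz":-0.4,"rx":0,"ry":0,"rz":0},
  {"dx":0,"dy":0,"dz":-0.2,"rx":0,"ry":0,"rz":0},
  {"dx":0,"dy":0,"dz":0,"rx":0,"ry":0,"rz":0},
])

```text
t: 16.6
tcp_pos: [0.5374, -0.0827, 0.1769]
tool_rot: [0.981, 0.193, -0.0, -0.0]
force: [-0.4, -0.7, -0.9]
finger_gap: 0.267
gripper_force: 49.3
```

```bash
python3 - <<'E'
from h import *
c=[]
for n,x,y in(("scene",260,150),("top",295,190)):
    im=np.ascontiguousarray(cams.snapshot(n)[:,:,::-1]);cv2.imwrite(f"pics/{n}4.png",im)
    c.append(cv2.resize(im[y:y+120,x:x+80],None,fx=5,fy=5,interpolation=cv2.INTER_CUBIC))
cv2.imwrite("pics/m4.png",np.hstack(c))
from station import sensors
s=sensors.sense();print(s["tcp_pos"],s["force"],s["tool_rot"],s["gripper_force"])
E
```

```text
[ 0.5378621  -0.08289075  0.17751676] [-0.38640816 -0.21770115 -0.69143478] [9.81261198e-01 1.92682039e-01 2.59988066e-04 1.58613012e-04] 49.30680871009827
```

View pics/m4.png

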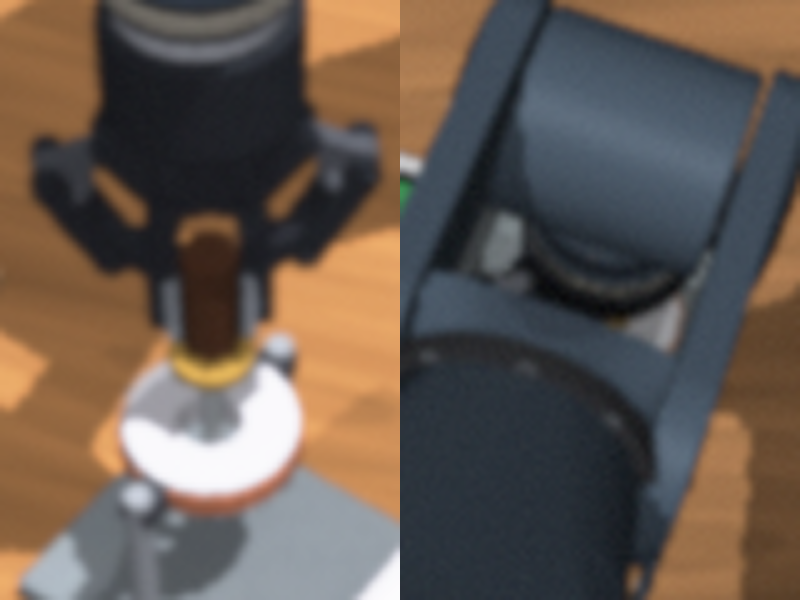

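The stem passes through the coil, with its axis at about column 211 and the hole centre at (210,420). The tip is about 55 mm above the table and there is no contact force. Handing in.

```bash
python3 -c "
from station import order
print(order.sign_off())"
```

```text
the job is handed in; nothing more can be done
None
```

I zeroed the tester with its coil empty, then lowered the silver stem through the middle of the coil. It is held upright with its tip about 55 mm above the table, and the job is handed in; no verdict was returned.

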